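Fill the seasoning rack in order

ROBOT

A 7-joint arm with a two-finger parallel gripper is mounted at the origin on a cart in front of the work surface, level with it; the furniture and walls round the work are solid. World frame = base frame: x ahead of the robot, y to its left, z up, the work surface at z = 0. Lengths are in m, angles in rad, forces in N, time in s.
With the tool pointing down it reaches from about 0.4 to 0.925 m from the base axis. Payload 5.6 kg.
Tool frame: the origin (TCP) lies where the fingers leave the gripper's body, on its centre line; the fingertips stand 73 mm ahead of it and the grasp point (between the pads) lies ahead of it (tcp_to_grasp is the x of the grasp point in the tool frame, in m); x points along the fingers, z is the direction in which the jaws open and shut, and the axes are right-handed (so a half turn about x gives the same grasp; the last joint's range is limited). The gripper opens to 85 mm and grips with 20 to 120 N. Pads are 22 mm wide; open, the fingers measure 114 mm over their backs; the gripper's body (76 mm by 85 mm) begins 54 mm behind the grasp point. The pads swing forward as they close: fully open they stand 13 mm farther back than shut.
Start: joints at [1.253, 0.468, -0.012, 1.603, 0.006, 1.071, -0.056], TCP at [0.176, -0.626, 0.304] pointing down, gripper open.
Joint ranges: [-2.53, 2.53], [-0.31, 2.02], [-1.57, 1.55], [0.28, 2.44], [-1.29, 4.43], [0.15, 1.84], [-2.92, 2.92]. Speed limits (rad/s): [2.57, 2.57, 3.14, 3.14, 3.14, 3.14, 3.14].

INTERFACE

Orientations are given as a unit quaternion [w, x, y, z].
In Python, from workcell import get_state, snapshot, sign_off, tcp_to_grasp gives the robot as it stands. The module is installed in compiled form; this text tells all that it offers.
- The arm moves only by the tool drive_tool, never from a script. Its argument "plan" is a list of rows, each a list of 7 numbers: the turn, a rotation vector about the tool's x, y, z in degrees, then the shift along the tool's x, y, z in cm, then the opening, from 0 (shut) to 1 (fully open). A call has 1 to 10 rows; each row shifts and turns the commanded pose from where the row before left it, along the tool's axes as they then stand; what a row does not reach is not made up. A row lasts 1/12 s, in which the tool goes at most 41.7 mm and 7.16 degrees, less where a joint would pass 70% of its speed; a pose out of reach is approached as far as the arm can. A call with a gripper value outside its range is refused whole. The fingers move at their own pace and stop on an object; "squeeze" is the grip in N (left out, the last holds). Time passes only in rows, so rows that do not move let the fingers close. It gives the time, the measured TCP pose, the force and the opening at its end, in the units of the state.
- get_state(): the state, without advancing time (a new reading comes with each control period).
- snapshot(name): name is "scene" or "top" or "wrist"; returns a dict with "pixels" (384x512x3 uint8, red, green, blue), "depth" (384x512 float32, m along the optical axis (not along the pixel's ray), 0 where there is no reading), "fovy" (degrees; the focal length in pixels is half the picture's height over the tangent of half this angle, whatever the lens; pixels are square), "cx", "cy" (the principal point, pixels), "D" ([k1, k2, p1, p2, k3] as OpenCV has them; the pictures are not rectified), "R" (3x3) and "t" (3): a world point X has camera coordinates R X + t; the wrist camera has in their place "hand_eye" (4x4, takes a point from camera to tool coordinates, whose origin is the TCP and whose axes are the tool frame's). Camera axes: x right, y down, z forward; pixel columns grow to the right and rows downward; lengths in m; the calibration is good to about 2 mm. A picture is of the moment at which its call begins: read the wrist's pose just before it.
- sign_off(): hands the job in, once; it reports no verdict.
The state is a dict: "clock": time; "joint_pos": joint angles; "qvel": joint speeds; "effort": joint torques, N m; "eef_pos": TCP position; "orientation": TCP orientation; "ft_force": force on the tool from outside, world axes, zero at the start; "moment": the same for the moment, N m; "gripper_width": finger opening in m.
Only numpy, scipy, OpenCV 4.12 (cv2) and the standard library are available. Lean on these libraries where they do the work, as an engineer would, in place of code of your own. Each camera call takes 0.05 s, during which the arm holds its last target. There are 200 camera calls.

TASK

Fill the three empty middle wells of the wooden seasoning rack, each thing standing upright in its well: the salt shaker in the centre well, the pepper mill between it and the large glass jar, and the slim spice jar between it and the tin. Stand the egg timer upright in the middle of the top of the tin. Leave the large jar and the tin in their end wells, and do not disturb the mug, the torch or the keys.

Things in the scene. Friction and masses are not known exactly. Their poses are not given: they have to be found in the camera images.
- rack: Low wooden rack, a fixed board 104 x 452 x 24 mm. Five round wells 10 mm deep in a row along its y axis, at x = 0: three 76 mm wide at y = -85, 0, +85 mm, one 84 mm wide at each end, y = -174 and +174 mm. Well floors lie 14 mm above the origin. Origin: centre of its underside, z up; y runs to the robot's left, within 0.15 rad.
- big_jar: Large round glass storage jar with a red lid, 68 mm in diameter, 125 mm tall, standing upright in one of the end wells of the rack (either end). It stays there. Origin: centre of its underside, z up. 
- tin: Short round food tin with a flat top, 75 mm in diameter, 58 mm tall, standing in the other end well. It stays there; the egg timer goes on its top, 58 mm above its origin. Origin: centre of its underside, z up. 
- pepper_mill: Tall wooden pepper mill, round, standing upright, 170 mm tall; 58 mm in diameter at the foot, somewhat slimmer up the body, a round head 48 mm wide from 123 to 159 mm with a small metal knob on top. 0.18 kg. Grip it by the head, about 140 mm up: lower down the gripper would meet its top. Origin: centre of its underside, z up. 
- salt_shaker: Small clear salt shaker with a grey domed top, round, 44 mm in diameter up to 66 mm, 34 mm at the top, 90 mm tall, standing upright, 0.1 kg; grip it about 50 mm up. Origin: centre of its underside, z up. 
- spice_jar: Slim glass spice jar with a red screw cap, round, 42 mm in diameter (cap 45 mm, from 85 mm up), 106 mm tall, standing upright, 0.11 kg; grip it about 70 mm up. Much slimmer than the large storage jar. Origin: centre of its underside, z up. 
- egg_timer: Cream mechanical egg timer, round with a domed top, 66 mm in diameter low down, 65 mm tall, flat base, standing upright, 0.075 kg. Its dial does not turn. Best gripped about 26 mm up. Origin: centre of its underside, z up. 
- mug: Orange mug, 81 mm across, 113 mm with its handle, 101 mm tall, standing behind the rack, farther from the robot; a bystander. Origin: under the middle of its whole length, z up; handle towards its -y. Above it a wall shelf runs across the back, underside 0.5 m up, front edge at x = 0.63 m: keep the wrist clear of it when sweeping sideways.
- torch: Small black torch standing on end, 33 mm in diameter, 106 mm tall; a bystander behind the rack, farther from the robot. Origin: centre of its underside, z up. 
- keys: Bunch of keys lying flat, 84 x 118 x 8 mm; a bystander behind the rack, farther from the robot. Origin: centre of its underside, z up. 
Things that resemble listed ones, but are neither listed nor needed, are in the scene too. What is shaped like the egg_timer but red is not meant. Leave any turquoise look-alike of the tin alone.

How it is judged:
By the outcome, as a careful person would: the job done as asked, in the order asked, and still so for the second after the job is handed in, with the robot touching nothing.
It also fails if it takes over 122 s, if anything falls off the work surface, if the arm or the gripper's body presses on something with over 40 N, if the wrist force passes 120 N, or if a joint passes its speed limit or range.

## Working session

There is one attempt and no reset: what is moved stays moved. The work goes in short steps, Python scripts to look and compute and a tool call to move; the robot and the scene stay as the last step left them, time stands still between calls to the robot, and variables do not carry over. Pictures are saved under pics/ and viewed, about 12 in all and at most 16, crops included, and the job is handed in when it is done.

Besides the shell and the picture viewer there is one more tool, called after "Emit:" as name([rows], argument=value, ...), one row to a line, values as JSON. drive_tool: Moves the arm, as the interface text tells. Its arguments: {"type":"object","properties":{"plan":{"type":"array","items":{"type":"array","items":{"type":"number"}}},"squeeze":{"type":"number"}},"required":["plan"]}

```bash
mkdir -p pics; cat > h.py <<'E'
import numpy as np, cv2
from workcell import get_state, snapshot, sign_off, tcp_to_grasp
from scipy.spatial.transform import Rotation as Ro
def q2R(q): return Ro.from_quat([q[1],q[2],q[3],q[0]]).as_matrix()
def shot(name,png=None):
    st=get_state(); s=snapshot(name)
    if png: cv2.imwrite('pics/'+png,s['pixels'][:,:,::-1])
    h,w=s['depth'].shape; f=h/2/np.tan(np.radians(s['fovy'])/2)
    K=np.array([[f,0,s['cx']],[0,f,s['cy']],[0,0,1]])
    u,v=np.meshgrid(np.arange(w),np.arange(h))
    n=cv2.undistortPoints(np.stack([u.ravel(),v.ravel()],1).astype(float)[:,None],K,np.array(s['D'],float)).reshape(h,w,2)
    d=s['depth'][...,None]; P=np.concatenate([n*d,d],2)
    if name=='wrist':
        T=np.array(s['hand_eye']); P=P@T[:3,:3].T+T[:3,3]
        P=P@q2R(st['orientation']).T+np.array(st['eef_pos'])
    else: P=(P-np.array(s['t']))@np.array(s['R'])
    P[s['depth']==0]=np.nan
    return s['pixels'],P,st
E
python3 - <<'E'
from h import *
print(tcp_to_grasp, get_state())
for n in('scene','top'):
    px,P,st=shot(n,n+'1.png'); np.savez(n+'1',px=px,P=P)
    s=snapshot(n); print(n,np.array(s['t'])@-np.array(s['R']),s['fovy'])
E
```

```text
0.0539 {'clock': 0.0, 'joint_pos': array([ 1.25297521,  0.46839658, -0.01159738,  1.60365927,  0.00600364,
        1.07141696, -0.05629158]), 'qvel': array([-6.05653254e-04, -7.38513504e-04, -9.73086456e-04,  1.22237418e-03,
        1.35554266e-05, -9.73135760e-04, -9.33707360e-04]), 'effort': array([-6.37684730e-05, -5.32380903e+01,  2.11611221e-02, -2.51299596e+01,
        1.13700115e-02,  7.70588696e-03,  1.72769523e-05]), 'eef_pos': array([ 0.17620944, -0.62519268,  0.30291087]), 'orientation': array([ 0.56321617,  0.42716933,  0.56431095, -0.42645874]), 'ft_force': array([ 0.11375994, -0.06248191, -0.47171305]), 'moment': array([ 0.01877606, -0.02044508, -0.02042011]), 'gripper_width': 0.0853240121455016}
scene [-0.35916819  0.63485358  0.73207679] 49.2304452477355
top [0.31731395 0.05781323 1.17172976] 54.32804202799104
```

View pics/scene1.png

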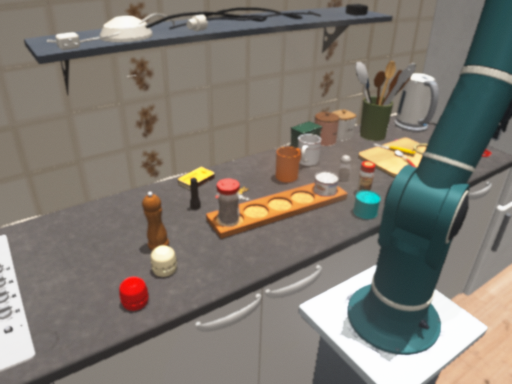

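View pics/top1.png

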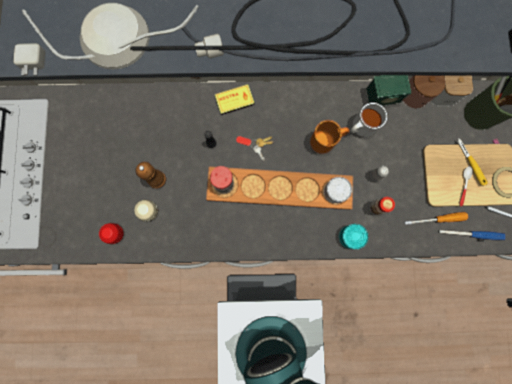

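Scene view (the arm hides part of the right side): mill (155,222), cream timer (163,260), red timer (133,293), big jar (228,203) and tin (326,183). The salt shaker is at (345,167), the spice jar at (366,176) and the turquoise look-alike at (367,205). In the top view the jar is at the +y end (221,180) and the tin at the -y end (339,189). Next I measure positions from the depth.

```bash
python3 - <<'E'
from h import *
t=np.load('top1.npz');s=np.load('scene1.npz')
seeds=dict(pepper=(150,175),timer=(145,210),red=(110,232),salt=(383,172),spice=(386,204),turq=(354,236),tin=(339,189),jar=(221,182),mug=(328,135),torch=(210,140))
A=np.concatenate([t['P'].reshape(-1,3),s['P'].reshape(-1,3)])
src=np.r_[np.zeros(384*512),np.ones(384*512)]
ok=np.isfinite(A).all(1);A=A[ok];src=src[ok]
for n,(u,v) in seeds.items():
    c=t['P'][v,u]
    m=(np.hypot(*(A-c)[:,:2].T)<0.07)&(A[:,2]>0.03)&(A[:,2]<.25); B=A[m]
    print(n,c.round(3),len(B),'zmax',np.percentile(B[:,2],98).round(3))
    for lo in np.arange(.03,.18,.025):
        b=B[(B[:,2]>lo)&(B[:,2]<lo+.025)]; 
        if len(b)>15:
            k=np.c_[2*b[:,:2],np.ones(len(b))];x=np.linalg.lstsq(k,(b[:,:2]**2).sum(1),rcond=None)[0]
            print('   z%.3f n%d fit %s r%.3f bbox %s %s'%(lo,len(b),x[:2].round(3),np.sqrt(abs(x[2]+x[0]**2+x[1]**2)),b[:,:2].min(0).round(3),b[:,:2].max(0).round(3)))
# rack: orange pixels with z in .015...032
P=t['P'];hsv=cv2.cvtColor(t['px'],cv2.COLOR_RGB2HSV)
m=(hsv[...,1]>120)&(P[...,2]>.017)&(P[...,2]<.032)&(abs(P[...,1]-.0)<.4)
n,l,st,ce=cv2.connectedComponentsWithStats(m.astype(np.uint8));
for i in np.argsort(-st[1:,4])[:2]+1:
    q=P[l==i][:,:2].astype(np.float32);(c,wh,a)=cv2.minAreaRect(q);print('rack',c,wh,a,len(q),np.median(P[l==i][:,2]))
    lab=st[i];print(lab)
print('wells',[P[y,x].round(3) for x,y in((253,186),(280,187),(307,189))],'table',np.nanmedian(P[170:180,100:120,2]))
E
```

```text
pepper [0.517 0.332 0.144] 1248 zmax 0.165
   z0.030 n248 fit [0.503 0.348] r0.025 bbox [0.451 0.321] [0.554 0.375]
   z0.055 n212 fit [0.509 0.348] r0.020 bbox [0.452 0.325] [0.55  0.372]
   z0.080 n113 fit [0.532 0.351] r0.019 bbox [0.51  0.328] [0.541 0.372]
   z0.105 n160 fit [0.532 0.35 ] r0.023 bbox [0.507 0.325] [0.545 0.375]
   z0.130 n367 fit [0.531 0.351] r0.021 bbox [0.507 0.325] [0.556 0.375]
   z0.155 n148 fit [0.532 0.351] r0.010 bbox [0.516 0.334] [0.549 0.365]
timer [0.427 0.365 0.066] 835 zmax 0.067
   z0.030 n382 fit [0.431 0.374] r0.029 bbox [0.397 0.341] [0.464 0.405]
   z0.055 n453 fit [0.43  0.373] r0.018 bbox [0.399 0.346] [0.459 0.401]
red [0.364 0.467 0.063] 952 zmax 0.067
   z0.030 n449 fit [0.362 0.478] r0.029 bbox [0.328 0.445] [0.396 0.511]
   z0.055 n503 fit [0.361 0.478] r0.018 bbox [0.334 0.451] [0.389 0.504]
salt [ 0.526 -0.343  0.09 ] 380 zmax 0.089
   z0.030 n141 fit [ 0.53  -0.346] r0.018 bbox [ 0.509 -0.365] [ 0.55  -0.322]
   z0.055 n121 fit [ 0.53  -0.345] r0.015 bbox [ 0.512 -0.359] [ 0.547 -0.327]
   z0.080 n118 fit [ 0.531 -0.346] r0.011 bbox
[... 1477 characters left out ...]
rch [0.635 0.172 0.077] 281 zmax 0.106
   z0.030 n84 fit [0.645 0.176] r0.011 bbox [0.629 0.163] [0.651 0.191]
   z0.055 n68 fit [0.645 0.177] r0.011 bbox [0.633 0.164] [0.651 0.189]
   z0.080 n115 fit [0.643 0.176] r0.010 bbox [0.631 0.164] [0.655 0.189]
rack (0.4963475167751312, -0.03929437696933746) (0.449005126953125, 0.1039162203669548) 85.2975845336914 2135 0.02397441188957935
[ 207  167  145   42 2135]
rack (0.7882460355758667, 0.09921236336231232) (0.06844250857830048, 0.11082636564970016) 16.745922088623047 617 0.020952571587567716
[216  85  38  27 617]
wells [array([0.503, 0.044, 0.013]), array([ 0.498, -0.041,  0.011]), array([ 0.49 , -0.126,  0.014])] table -0.0006461601660271874
```

```bash
cat >> h.py <<'E'
n_=np.array([.9966,-.0825,0]); 
def want(sgn): 
    x=np.array([0,0,-1.]);z=sgn*n_;return np.stack([x,np.cross(z,x),z],1)
def rel(p,z,sgn,quiet=False):
    """move from present to grasp point at p xy, height z"""
    st=get_state();R=q2R(st['orientation']);W=want(sgn)
    t=np.array([p[0],p[1],z+tcp_to_grasp]);d=t-np.array(st['eef_pos'])
    print('clock',round(st['clock'],2),'pos',np.round(st['eef_pos'],3),'rot(deg)',np.degrees(Ro.from_matrix(R.T@W).as_rotvec()).round(1),'shift in W axes cm',(W.T@d*100).round(1),'in tool',(R.T@d*100).round(1),'F',np.round(st['ft_force'],1),'grip',round(st['gripper_width'],4))
E
python3 - <<'E'
from h import *
print(q2R(get_state()['orientation']).round(3))
for s in(1,-1): rel((.530,-.3455),.25,s)
E
```

```text
[[-0.     0.963  0.271]
 [ 0.001  0.271 -0.963]
 [-1.    -0.    -0.001]]
clock 0.2 pos [ 0.176 -0.625  0.303] rot(deg) [-69.5  -0.1  -0. ] shift in W axes cm [-0.1 30.8 32.9] in tool [ -0.   41.6 -17.3] F [0.4 0.  0.5] grip 0.0855
clock 0.2 pos [ 0.176 -0.625  0.303] rot(deg) [ 1.105e+02 -0.000e+00  1.000e-01] shift in W axes cm [ -0.1 -30.8 -32.9] in tool [ -0.   41.6 -17.3] F [0.4 0.  0.5] grip 0.0855
```

Emit:
drive_tool([
  [-6.95, 0, 0, 0, 0, 0, 1],
  [-6.95, 0, 0, 0, 0, 0, 1],
  [-6.95, 0, 0, 0, 0, 0, 1],
  [-6.95, 0, 0, 0, 0, 0, 1],
  [-6.95, 0, 0, 0, 0, 0, 1],
  [-6.95, 0, 0, 0, 0, 0, 1],
  [-6.95, 0, 0, 0, 0, 0, 1],
  [-6.95, 0, 0, 0, 0, 0, 1],
  [-6.95, 0, 0, 0, 0, 0, 1],
  [-6.95, 0, 0, 0, 0, 0, 1],
], squeeze=30)

```text
clock: 1.03
eef_pos: [0.1763, -0.6255, 0.3036]
orientation: [0.707, 0.027, 0.707, -0.027]
ft_force: [0.1, -0.5, 0.8]
gripper_width: 0.0853
```

Emit:
drive_tool([
  [0, 0, 0, 0, 2.8, 3, 1],
  [0, 0, 0, 0, 2.8, 3, 1],
  [0, 0, 0, 0, 2.8, 3, 1],
  [0, 0, 0, 0, 2.8, 3, 1],
  [0, 0, 0, 0, 2.8, 3, 1],
  [0, 0, 0, 0, 2.8, 3, 1],
  [0, 0, 0, 0, 2.8, 3, 1],
  [0, 0, 0, 0, 2.8, 2.8, 1],
  [0, 0, 0, 0, 2.8, 2.8, 1],
  [0, 0, 0, 0, 2.8, 2.8, 1],
])

```text
clock: 1.87
eef_pos: [0.4937, -0.3695, 0.3038]
orientation: [0.706, 0.029, 0.707, -0.029]
ft_force: [0.6, -0.7, -0.6]
gripper_width: 0.0852
```

```bash
python3 - <<'E'
from h import *
px,P,st=shot('wrist','w1.png'); np.savez('w1',px=px,P=P)
m=np.isfinite(P).all(2)
for n,c,lo,hi in(('salt',(.530,-.345),.04,.12),('spice',(.428,-.341),.06,.13)):
    b=P[m&(np.hypot(P[...,0]-c[0],P[...,1]-c[1])<.05)&(P[...,2]>lo)&(P[...,2]<hi)]
    if len(b): print(n,len(b),b.min(0).round(3),b.max(0).round(3),(b.min(0)/2+b.max(0)/2).round(3))
rel((.530,-.3455),.25,1)
E
```

```text
salt 998 [ 0.513 -0.365  0.04 ] [ 0.55  -0.33   0.091] [ 0.532 -0.347  0.066]
spice 1845 [ 0.408 -0.365  0.06 ] [ 0.452 -0.321  0.109] [ 0.43  -0.343  0.085]
clock 1.92 pos [ 0.501 -0.361  0.304] rot(deg) [ 0.6  0.3 -0.3] shift in W axes cm [0.  1.8 2.8] in tool [0.1 1.8 2.8] F [5.1 5.2 0.7] grip 0.0851
```

Emit:
drive_tool([
  [0, 0, 0, 0, 1, 1.4, 1],
  [0, 0, 0, 0, 0.8, 1.4, 1],
  [0, 0, 0, 2, 0, 0, 1],
  [0, 0, 0, 3, 0, 0, 1],
  [0, 0, 0, 3, 0, 0, 1],
  [0, 0, 0, 0, 0, 0, 1],
  [0, 0, 0, 0, 0, 0, 1],
])

```text
clock: 2.5
eef_pos: [0.5212, -0.3554, 0.2226]
orientation: [0.705, 0.03, 0.708, -0.029]
ft_force: [0.7, -0.4, 0.1]
gripper_width: 0.0854
```

```bash
python3 - <<'E'
from h import *
rel((.531,-.346),.05,1)
E
```

```text
clock 2.5 pos [ 0.521 -0.355  0.223] rot(deg) [-0.1 -0.2 -0.1] shift in W axes cm [11.9  1.   0.9] in tool [11.9  1.   0.9] F [ 0.7 -0.4  0.1] grip 0.0854
```

Emit:
drive_tool([
  [0, 0, 0, 0, 1, 0.9, 1],
  [0, 0, 0, 2, 0, 0, 1],
  [0, 0, 0, 3, 0, 0, 1],
  [0, 0, 0, 3, 0, 0, 1],
  [0, 0, 0, 2.4, 0, 0, 1],
  [0, 0, 0, 1.5, 0, 0, 1],
  [0, 0, 0, 0, 0, 0, 1],
  [0, 0, 0, 0, 0, 0, 0.3],
  [0, 0, 0, 0, 0, 0, 0.1],
  [0, 0, 0, 0, 0, 0, 0],
])

```text
clock: 3.33
eef_pos: [0.5331, -0.3468, 0.1072]
orientation: [0.708, 0.029, 0.705, -0.03]
ft_force: [0.9, 0.2, 0.8]
gripper_width: 0.0517
```

Emit:
drive_tool([
  [0, 0, 0, 0, 0, 0, 0],
  [0, 0, 0, 0, 0, 0, 0],
  [0, 0, 0, 0, 0, 0, 0],
  [0, 0, 0, 0, 0, 0, 0],
  [0, 0, 0, 0, 0, 0, 0],
])

```text
clock: 3.75
eef_pos: [0.5327, -0.3467, 0.1071]
orientation: [0.707, 0.029, 0.706, -0.03]
ft_force: [-0.1, 0.8, 6.8]
gripper_width: 0.0385
```

```bash
python3 - <<'E'
from h import *
rel((.531,-.346),.05,1)
rel((.496,-.039),.25,1)
E
```

```text
clock 3.75 pos [ 0.533 -0.347  0.107] rot(deg) [-0.   0.1  0.1] shift in W axes cm [ 0.3  0.1 -0.2] in tool [ 0.3  0.1 -0.2] F [-0.1  0.8  6.8] grip 0.0385
clock 3.75 pos [ 0.533 -0.347  0.107] rot(deg) [-0.   0.1  0.1] shift in W axes cm [-19.7  30.4  -6.2] in tool [-19.7  30.3  -6.2] F [-0.1  0.8  6.8] grip 0.0385
```

Emit:
drive_tool([
  [0, 0, 0, -0.5, 0, 0, 0],
  [0, 0, 0, -1.5, 0, 0, 0],
  [0, 0, 0, -2.5, 0, 0, 0],
  [0, 0, 0, -3.5, 0, 0, 0],
  [0, 0, 0, -3.5, 0, 0, 0],
  [0, 0, 0, -2.5, 0, 0, 0],
  [0, 0, 0, -1, 0, 0, 0],
  [0, 0, 0, 0, 1, -0.2, 0],
  [0, 0, 0, 0, 2, -0.5, 0],
  [0, 0, 0, 0, 3, -0.5, 0],
])

```text
clock: 4.58
eef_pos: [0.5229, -0.2865, 0.2533]
orientation: [0.706, 0.031, 0.707, -0.031]
ft_force: [0.4, 1.4, -1.7]
gripper_width: 0.038
```

Emit:
drive_tool([
  [0, 0, 0, 0, 3.5, -0.7, 0],
  [0, 0, 0, 0, 3.5, -0.7, 0],
  [0, 0, 0, 0, 3.5, -0.7, 0],
  [0, 0, 0, 0, 3.5, -0.7, 0],
  [0, 0, 0, 0, 3.5, -0.7, 0],
  [0, 0, 0, 0, 3.5, -0.7, 0],
  [0, 0, 0, 0, 2.4, -0.5, 0],
  [0, 0, 0, 0, 1, -0.3, 0],
  [0, 0, 0, 0, 0, 0, 0],
  [0, 0, 0, 0, 0, 0, 0],
])

```text
clock: 5.42
eef_pos: [0.4945, -0.0384, 0.254]
orientation: [0.706, 0.029, 0.707, -0.029]
ft_force: [-0.2, -0.6, -0.8]
gripper_width: 0.0385
```

```bash
python3 - <<'E'
from h import *
rel((.496,-.039),.064,1)
px,P,st=shot('wrist','w2.png')
shot('scene','s2.png')
cv2.imwrite('pics/c2.png',np.hstack([cv2.imread('pics/w2.png'),cv2.imread('pics/s2.png')])[:, :1024]); im=cv2.imread('pics/c2.png');cv2.imwrite('pics/c2.png',cv2.resize(im,(800,300)))
E
```

```text
clock 5.42 pos [ 0.495 -0.038  0.254] rot(deg) [ 0.  -0.1  0. ] shift in W axes cm [13.6 -0.   0.2] in tool [13.6 -0.   0.2] F [-0.2 -0.6 -0.8] grip 0.0385
```

View pics/c2.png

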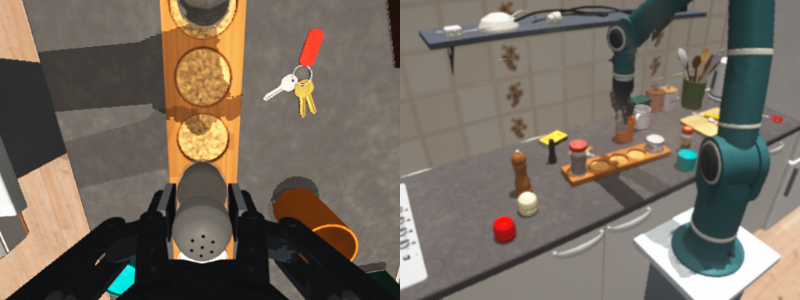

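The salt hangs upright in the grip (left picture, about (200,230)), above the centre well. Now I lower it.

Emit:
drive_tool([
  [0, 0, 0, 1, 0, 0.2, 0],
  [0, 0, 0, 2.5, 0, 0, 0],
  [0, 0, 0, 3, 0, 0, 0],
  [0, 0, 0, 3, 0, 0, 0],
  [0, 0, 0, 2, 0, 0, 0],
  [0, 0, 0, 1, 0, 0, 0],
  [0, 0, 0, 0.5, 0, 0, 0],
  [0, 0, 0, 0, 0, 0, 0],
  [0, 0, 0, 0, 0, 0, 0],
])

```text
clock: 6.27
eef_pos: [0.4978, -0.0385, 0.1254]
orientation: [0.707, 0.03, 0.706, -0.03]
ft_force: [0.4, -0.8, -0.2]
gripper_width: 0.0381
```

```bash
python3 - <<'E'
from h import *
rel((.496,-.039),.0671,1)
E
```

```text
clock 6.27 pos [ 0.498 -0.038  0.125] rot(deg) [-0.1  0.1 -0. ] shift in W axes cm [ 0.4 -0.1 -0.2] in tool [ 0.4 -0.1 -0.2] F [ 0.4 -0.8 -0.2] grip 0.0381
```

Emit:
drive_tool([
  [0, 0, 0, 0.2, 0, 0, 0],
  [0, 0, 0, 0.15, 0, 0, 0],
  [0, 0, 0, 0, 0, 0, 0],
  [0, 0, 0, 0, 0, 0, 0],
])

```text
clock: 6.6
eef_pos: [0.4974, -0.0383, 0.1219]
orientation: [0.707, 0.029, 0.706, -0.029]
ft_force: [0.6, -0.7, -1.2]
gripper_width: 0.0381
```

Emit:
drive_tool([
  [0, 0, 0, 0.1, 0, 0, 0],
  [0, 0, 0, 0, 0, 0, 0],
  [0, 0, 0, 0, 0, 0, 0.6],
  [0, 0, 0, 0, 0, 0, 0.7],
  [0, 0, 0, 0, 0, 0, 0.8],
  [0, 0, 0, 0, 0, 0, 1],
  [0, 0, 0, 0, 0, 0, 1],
  [0, 0, 0, 0, 0, 0, 1],
  [0, 0, 0, 0, 0, 0, 1],
])

```text
clock: 7.35
eef_pos: [0.4972, -0.0382, 0.1203]
orientation: [0.706, 0.029, 0.707, -0.029]
ft_force: [-0.2, 0.8, 0.2]
gripper_width: 0.0854
```

Emit:
drive_tool([
  [0, 0, 0, -1, 0, 0, 1],
  [0, 0, 0, -2, 0, 0, 1],
  [0, 0, 0, -3.5, 0, 0, 1],
  [0, 0, 0, -4, 0, 0, 1],
  [0, 0, 0, -4, 0, 0, 1],
  [0, 0, 0, -3.5, 0, 0, 1],
  [0, 0, 0, -2, 0, 0, 1],
  [0, 0, 0, -1, 0, 0, 1],
  [0, 0, 0, 0, 0, 0, 1],
])

```text
clock: 8.1
eef_pos: [0.498, -0.0382, 0.3329]
orientation: [0.708, 0.029, 0.705, -0.03]
ft_force: [-0.3, 0.1, 0.0]
gripper_width: 0.0853
```

```bash
python3 - <<'E'
from h import *
rel((.5315,.3505),.25,1)
px,P,st=shot('wrist')
m=np.isfinite(P).all(2)&(np.hypot(P[...,0]-.496,P[...,1]+.039)<.045)&(P[...,2]>.035)&(P[...,2]<.14)
b=P[m];print('salt',len(b),b.min(0).round(3),b.max(0).round(3))
E
```

```text
clock 8.1 pos [ 0.498 -0.038  0.333] rot(deg) [-0.   0.3  0. ] shift in W axes cm [ 2.9 39.   0.1] in tool [ 2.9 39.   0.1] F [-0.3  0.1  0. ] grip 0.0853
salt 970 [ 0.478 -0.056  0.038] [ 0.519 -0.02   0.105]
```

Salt stands in the centre well with its top at 0.104 m. Now the mill.

Emit:
drive_tool([
  [0, 0, 0, 0, 3, 0, 1],
  [0, 0, 0, 0, 4, 0, 1],
  [0, 0, 0, 0, 4.1, 0, 1],
  [0, 0, 0, 0, 4.1, 0, 1],
  [0, 0, 0, 0, 4.1, 0, 1],
  [0, 0, 0, 0, 4.1, 0, 1],
  [0, 0, 0, 0, 4.1, 0, 1],
  [0, 0, 0, 0, 4.1, 0, 1],
  [0, 0, 0, 0, 4.0, 0, 1],
  [0, 0, 0, 0, 2.4, 0, 1],
])

```text
clock: 8.98
eef_pos: [0.5267, 0.3448, 0.3273]
orientation: [0.705, 0.028, 0.708, -0.028]
ft_force: [-0.3, 0.5, 0.5]
gripper_width: 0.0856
```

Emit:
drive_tool([
  [0, 0, 0, 0, 1, 0.1, 1],
  [0, 0, 0, 0, 0, 0, 1],
  [0, 0, 0, 0, 0, 0, 1],
  [0, 0, 0, 0, 0, 0, 1],
])

```text
clock: 9.32
eef_pos: [0.531, 0.348, 0.3292]
orientation: [0.706, 0.029, 0.707, -0.031]
ft_force: [0.1, -0.7, -0.3]
gripper_width: 0.0854
```

```bash
python3 - <<'E'
from h import *
px,P,st=shot('wrist','w3.png')
m=np.isfinite(P).all(2)
for n,c,lo,hi in(('pepper',(.5315,.35),.12,.158),('timer',(.43,.373),.02,.1)):
    b=P[m&(np.hypot(P[...,0]-c[0],P[...,1]-c[1])<.05)&(P[...,2]>lo)&(P[...,2]<hi)]
    if len(b): print(n,len(b),b.min(0).round(3),b.max(0).round(3),(b.min(0)/2+b.max(0)/2).round(3))
rel((.5315,.3505),.14,1)
E
```

```text
pepper 1485 [0.51  0.326 0.12 ] [0.559 0.375 0.158] [0.534 0.351 0.139]
timer 2010 [0.403 0.343 0.02 ] [0.464 0.405 0.068] [0.434 0.374 0.044]
clock 9.37 pos [0.531 0.348 0.33 ] rot(deg) [-0.2 -0.   0.1] shift in W axes cm [13.6  0.3  0. ] in tool [13.6  0.3  0. ] F [-0.5 -0.1 -0.5] grip 0.0854
```

Emit:
drive_tool([
  [0, 0, 0, 1, 0.25, 0.15, 1],
  [0, 0, 0, 2.5, 0, 0, 1],
  [0, 0, 0, 3, 0, 0, 1],
  [0, 0, 0, 3, 0, 0, 1],
  [0, 0, 0, 2.5, 0, 0, 1],
  [0, 0, 0, 1.5, 0, 0, 1],
  [0, 0, 0, 0, 0, 0, 1],
  [0, 0, 0, 0, 0, 0, 0.5],
  [0, 0, 0, 0, 0, 0, 0.3],
  [0, 0, 0, 0, 0, 0, 0],
], squeeze=40)

```text
clock: 10.2
eef_pos: [0.5331, 0.3533, 0.1973]
orientation: [0.707, 0.03, 0.706, -0.029]
ft_force: [1.0, 0.6, 0.8]
gripper_width: 0.0516
```

Emit:
drive_tool([
  [0, 0, 0, 0, 0, 0, 0],
  [0, 0, 0, 0, 0, 0, 0],
  [0, 0, 0, 0, 0, 0, 0],
  [0, 0, 0, 0, 0, 0, 0],
  [0, 0, 0, 0, 0, 0, 0],
])

```text
clock: 10.62
eef_pos: [0.5333, 0.3534, 0.1977]
orientation: [0.708, 0.03, 0.705, -0.029]
ft_force: [0.5, -1.1, 6.0]
gripper_width: 0.0466
```

```bash
python3 - <<'E'
from h import *
rel((.503,.046),.28,1)
E
```

```text
clock 10.62 pos [0.533 0.353 0.198] rot(deg) [-0.   0.2 -0.1] shift in W axes cm [-13.6 -30.9  -0.5] in tool [-13.7 -30.9  -0.4] F [ 0.5 -1.1  6. ] grip 0.0466
```

Emit:
drive_tool([
  [0, 0, 0, -0.5, 0, 0, 0],
  [0, 0, 0, -1.5, 0, 0, 0],
  [0, 0, 0, -2.5, 0, 0, 0],
  [0, 0, 0, -3, 0, 0, 0],
  [0, 0, 0, -3, 0, -0.5, 0],
  [0, 0, 0, -3, 0, -1, 0],
  [0, 0, 0, -2.5, 0, -1, 0],
  [0, 0, 0, -1, 0, -0.5, 0],
  [0, 0, 0, 0, -1, 0, 0],
  [0, 0, 0, 0, -2, 0, 0],
])

```text
clock: 11.45
eef_pos: [0.4988, 0.3264, 0.3648]
orientation: [0.706, 0.028, 0.707, -0.028]
ft_force: [-0.7, -0.5, -2.3]
gripper_width: 0.0467
```

Emit:
drive_tool([
  [0, 0, 0, 0, -3, 0, 0],
  [0, 0, 0, 0, -3.5, 0, 0],
  [0, 0, 0, 0, -3.5, 0, 0],
  [0, 0, 0, 0, -3.5, 0, 0],
  [0, 0, 0, 0, -3.5, 0.4, 0],
  [0, 0, 0, 0, -3.5, 0.5, 0],
  [0, 0, 0, 0, -3, 0.5, 0],
  [0, 0, 0, 0, -2.5, 0.5, 0],
  [0, 0, 0, 0, -1.5, 0.5, 0],
  [0, 0, 0, 0, -0.4, 0.1, 0],
])

```text
clock: 12.28
eef_pos: [0.5013, 0.04, 0.3632]
orientation: [0.705, 0.031, 0.708, -0.033]
ft_force: [-0.5, -0.9, -2.0]
gripper_width: 0.0465
```

Emit:
drive_tool([
  [0, 0, 0, 0, 0, 0, 0],
  [0, 0, 0, 0, 0, 0, 0],
  [0, 0, 0, 0, 0, 0, 0],
])

```text
clock: 12.53
eef_pos: [0.5011, 0.0466, 0.3648]
orientation: [0.706, 0.029, 0.707, -0.028]
ft_force: [0.2, -0.2, -1.9]
gripper_width: 0.0463
```

```bash
python3 - <<'E'
from h import *
rel((.503,.046),.1577,1)
shot('wrist','w4.png')
E
```

```text
clock 12.53 pos [0.501 0.047 0.365] rot(deg) [ 0.1 -0.1 -0. ] shift in W axes cm [15.3 -0.   0.2] in tool [15.3 -0.1  0.2] F [ 0.2 -0.2 -1.9] grip 0.0463
```

View pics/w4.png

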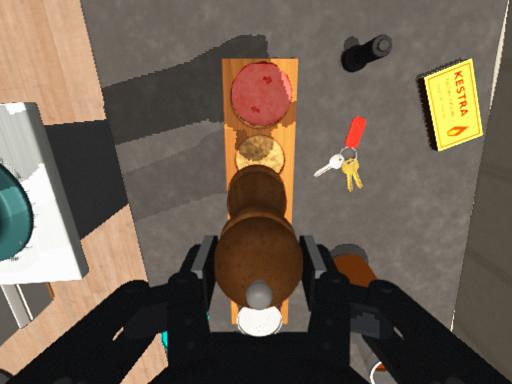

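The mill hangs upright (258,250), and the jar (262,95) and salt are clear of the path. I lower it into the well between them.

Emit:
drive_tool([
  [0, 0, 0, 1, 0.15, 0.2, 0],
  [0, 0, 0, 2, 0, 0, 0],
  [0, 0, 0, 2.5, 0, 0, 0],
  [0, 0, 0, 2.5, 0, 0, 0],
  [0, 0, 0, 2.5, 0, 0, 0],
  [0, 0, 0, 2, 0, 0, 0],
  [0, 0, 0, 1.2, 0, 0, 0],
  [0, 0, 0, 0.8, 0, 0, 0],
  [0, 0, 0, 0, 0, 0, 0],
  [0, 0, 0, 0, 0, 0, 0],
])

```text
clock: 13.42
eef_pos: [0.5041, 0.047, 0.2206]
orientation: [0.707, 0.029, 0.706, -0.029]
ft_force: [0.4, 0.9, -1.5]
gripper_width: 0.0466
```

```bash
python3 - <<'E'
from h import *
rel((.503,.047),.1577,1)
E
```

```text
clock 13.42 pos [0.504 0.047 0.221] rot(deg) [ 0.  0. -0.] shift in W axes cm [ 0.9 -0.  -0.1] in tool [ 0.9 -0.  -0.1] F [ 0.4  0.9 -1.5] grip 0.0466
```

Emit:
drive_tool([
  [0, 0, 0, 0.4, 0, 0, 0],
  [0, 0, 0, 0.3, 0, 0, 0],
  [0, 0, 0, 0.1, 0, 0, 0],
  [0, 0, 0, 0.1, 0, 0, 0],
  [0, 0, 0, 0, 0, 0, 0],
  [0, 0, 0, 0, 0, 0, 0],
])

```text
clock: 13.92
eef_pos: [0.504, 0.0465, 0.2117]
orientation: [0.707, 0.029, 0.706, -0.029]
ft_force: [-0.1, 0.4, -0.5]
gripper_width: 0.0465
```

Emit:
drive_tool([
  [0, 0, 0, 0, 0, 0, 0.6],
  [0, 0, 0, 0, 0, 0, 0.7],
  [0, 0, 0, 0, 0, 0, 0.8],
  [0, 0, 0, 0, 0, 0, 1],
  [0, 0, 0, 0, 0, 0, 1],
  [0, 0, 0, 0, 0, 0, 1],
  [0, 0, 0, 0, 0, 0, 1],
])

```text
clock: 14.5
eef_pos: [0.5038, 0.0465, 0.2114]
orientation: [0.707, 0.029, 0.706, -0.029]
ft_force: [0.5, -0.2, 0.2]
gripper_width: 0.0855
```

Emit:
drive_tool([
  [0, 0, 0, -1, 0, 0, 1],
  [0, 0, 0, -2, 0, 0, 1],
  [0, 0, 0, -3, 0, 0, 1],
  [0, 0, 0, -3.5, 0, 0, 1],
  [0, 0, 0, -3, 0, 0, 1],
  [0, 0, 0, -2, 0, 0, 1],
  [0, 0, 0, -0.5, 0, 0, 1],
  [0, 0, 0, 0, 0, 0, 1],
  [0, 0, 0, 0, 0, 0, 1],
])

```text
clock: 15.25
eef_pos: [0.5033, 0.0464, 0.361]
orientation: [0.706, 0.029, 0.707, -0.03]
ft_force: [-0.4, -0.6, -0.7]
gripper_width: 0.0852
```

```bash
python3 - <<'E'
from h import *
rel((.429,-.342),.25,1)
px,P,st=shot('wrist')
m=np.isfinite(P).all(2)&(np.hypot(P[...,0]-.503,P[...,1]-.046)<.045)
for lo,hi in((.04,.08),(.14,.175),(.175,.2)):
    b=P[m&(P[...,2]>lo)&(P[...,2]<hi)]
    if len(b):print('pepper',len(b),b.min(0).round(3),b.max(0).round(3))
E
```

```text
clock 15.25 pos [0.503 0.046 0.361] rot(deg) [-0. -0.  0.] shift in W axes cm [  5.7 -39.3  -4.2] in tool [  5.7 -39.3  -4.2] F [-0.4 -0.6 -0.7] grip 0.0852
pepper 333 [0.477 0.038 0.044] [0.53  0.068 0.08 ]
pepper 1583 [0.48  0.019 0.146] [0.53  0.068 0.175]
pepper 121 [0.5   0.039 0.176] [0.513 0.05  0.185]
```

Mill seated upright, knob at 0.185 m. Now the spice jar.

Emit:
drive_tool([
  [0, 0, 0, 0, -3, -0.3, 1],
  [0, 0, 0, 0, -4, -0.4, 1],
  [0, 0, 0, 0, -4, -0.4, 1],
  [0, 0, 0, 0, -4, -0.5, 1],
  [0, 0, 0, 0, -4, -0.5, 1],
  [0, 0, 0, 0, -4, -0.5, 1],
  [0, 0, 0, 0, -4, -0.5, 1],
  [0, 0, 0, 0, -4, -0.4, 1],
  [0, 0, 0, 0, -4, -0.4, 1],
  [0, 0, 0, 0, -3, -0.2, 1],
])

```text
clock: 16.13
eef_pos: [0.4292, -0.332, 0.3594]
orientation: [0.705, 0.031, 0.708, -0.03]
ft_force: [-0.0, -0.3, -0.0]
gripper_width: 0.0855
```

Emit:
drive_tool([
  [0, 0, 0, 1, -1.3, -0.1, 1],
  [0, 0, 0, 2, 0, 0, 1],
  [0, 0, 0, 2, 0, 0, 1],
  [0, 0, 0, 0.7, 0, 0, 1],
  [0, 0, 0, 0, 0, 0, 1],
  [0, 0, 0, 0, 0, 0, 1],
  [0, 0, 0, 0, 0, 0, 1],
])

```text
clock: 16.72
eef_pos: [0.4299, -0.3414, 0.3051]
orientation: [0.707, 0.029, 0.706, -0.029]
ft_force: [0.7, 0.1, 0.1]
gripper_width: 0.0853
```

```bash
python3 - <<'E'
from h import *
px,P,st=shot('wrist','w5.png')
m=np.isfinite(P).all(2)
b=P[m&(np.hypot(P[...,0]-.429,P[...,1]+.342)<.05)&(P[...,2]>.085)&(P[...,2]<.12)]
print(len(b),b.min(0).round(3),b.max(0).round(3),(b.min(0)/2+b.max(0)/2).round(3))
rel((.429,-.342),.07,1)
E
```

```text
1504 [ 0.407 -0.365  0.087] [ 0.452 -0.321  0.109] [ 0.43  -0.343  0.098]
clock 16.77 pos [ 0.43  -0.342  0.305] rot(deg) [0.  0.1 0.1] shift in W axes cm [18.1 -0.1 -0.1] in tool [18.1 -0.  -0.1] F [-0.3 -0.1 -0.2] grip 0.0856
```

Emit:
drive_tool([
  [0, 0, 0, 1, -0.1, 0, 1],
  [0, 0, 0, 2.5, 0, 0, 1],
  [0, 0, 0, 3, 0, 0, 1],
  [0, 0, 0, 3.5, 0, 0, 1],
  [0, 0, 0, 3.5, 0, 0, 1],
  [0, 0, 0, 3, 0, 0, 1],
  [0, 0, 0, 1.7, 0, 0, 1],
  [0, 0, 0, 0, 0, 0, 1],
  [0, 0, 0, 0, 0, 0, 0.5],
  [0, 0, 0, 0, 0, 0, 0.3],
], squeeze=35)

```text
clock: 17.6
eef_pos: [0.4301, -0.3431, 0.1236]
orientation: [0.707, 0.029, 0.706, -0.03]
ft_force: [0.5, 0.2, 0.9]
gripper_width: 0.0639
```

Emit:
drive_tool([
  [0, 0, 0, 0, 0, 0, 0],
  [0, 0, 0, 0, 0, 0, 0],
  [0, 0, 0, 0, 0, 0, 0],
  [0, 0, 0, 0, 0, 0, 0],
  [0, 0, 0, 0, 0, 0, 0],
  [0, 0, 0, 0, 0, 0, 0],
])

```text
clock: 18.1
eef_pos: [0.4299, -0.3433, 0.1243]
orientation: [0.707, 0.029, 0.706, -0.03]
ft_force: [-1.1, -0.1, 6.3]
gripper_width: 0.0439
```

```bash
python3 - <<'E'
from h import *
rel((.489,-.124),.26,1)
E
```

```text
clock 18.1 pos [ 0.43  -0.343  0.124] rot(deg) [-0.   0.1  0.1] shift in W axes cm [-19.   22.3   4.1] in tool [-19.   22.3   4.1] F [-1.1 -0.1  6.3] grip 0.0439
```

Emit:
drive_tool([
  [0, 0, 0, -0.5, 0, 0, 0],
  [0, 0, 0, -1.5, 0, 0, 0],
  [0, 0, 0, -2.5, 0, 0, 0],
  [0, 0, 0, -3, 0, 0, 0],
  [0, 0, 0, -3, 0, 0, 0],
  [0, 0, 0, -2.5, 0.5, 0.1, 0],
  [0, 0, 0, -1.5, 1.5, 0.3, 0],
  [0, 0, 0, -0.5, 2.5, 0.5, 0],
  [0, 0, 0, 0, 3, 0.6, 0],
  [0, 0, 0, 0, 3.5, 0.6, 0],
])

```text
clock: 18.93
eef_pos: [0.4591, -0.235, 0.2736]
orientation: [0.707, 0.03, 0.706, -0.031]
ft_force: [0.5, -0.1, -1.6]
gripper_width: 0.0438
```

Emit:
drive_tool([
  [0, 0, 0, 0, 3.5, 0.6, 0],
  [0, 0, 0, 0, 3, 0.5, 0],
  [0, 0, 0, 0, 2.5, 0.5, 0],
  [0, 0, 0, 0, 1.5, 0.3, 0],
  [0, 0, 0, 0, 0.8, 0.1, 0],
  [0, 0, 0, 0, 0, 0, 0],
  [0, 0, 0, 0, 0, 0, 0],
  [0, 0, 0, 0, 0, 0, 0],
])

```text
clock: 19.6
eef_pos: [0.4881, -0.1253, 0.2724]
orientation: [0.706, 0.03, 0.707, -0.03]
ft_force: [-0.6, 0.1, -0.9]
gripper_width: 0.0438
```

```bash
python3 - <<'E'
from h import *
rel((.489,-.124),.085,1)
shot('wrist','w6.png')
E
```

```text
clock 19.6 pos [ 0.488 -0.125  0.272] rot(deg) [-0.1 -0.   0. ] shift in W axes cm [13.3  0.1  0.1] in tool [13.3  0.2  0.1] F [-0.6  0.1 -0.9] grip 0.0438
```

View pics/w6.png

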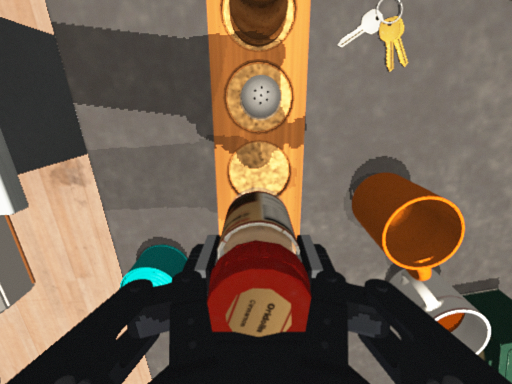

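The jar hangs upright (258,290) over the one empty well, next to the salt (260,97).

Emit:
drive_tool([
  [0, 0, 0, 1, 0.1, 0.1, 0],
  [0, 0, 0, 2, 0, 0, 0],
  [0, 0, 0, 2.5, 0, 0, 0],
  [0, 0, 0, 2.5, 0, 0, 0],
  [0, 0, 0, 2.5, 0, 0, 0],
  [0, 0, 0, 1.5, 0, 0, 0],
  [0, 0, 0, 0.8, 0, 0, 0],
  [0, 0, 0, 0.3, 0, 0, 0],
  [0, 0, 0, 0, 0, 0, 0],
  [0, 0, 0, 0, 0, 0, 0],
])

```text
clock: 20.48
eef_pos: [0.4902, -0.1231, 0.1419]
orientation: [0.707, 0.029, 0.706, -0.03]
ft_force: [0.4, 0.6, -1.6]
gripper_width: 0.0437
```

Emit:
drive_tool([
  [0, 0, 0, 0.2, 0, 0, 0],
  [0, 0, 0, 0.1, 0, 0, 0],
  [0, 0, 0, 0.1, 0, 0, 0],
  [0, 0, 0, 0, 0, 0, 0],
  [0, 0, 0, 0, 0, 0, 0],
])

```text
clock: 20.9
eef_pos: [0.4901, -0.123, 0.1382]
orientation: [0.707, 0.029, 0.706, -0.03]
ft_force: [-0.9, -0.5, 5.9]
gripper_width: 0.0437
```

Emit:
drive_tool([
  [0, 0, 0, 0, 0, 0, 0.55],
  [0, 0, 0, 0, 0, 0, 0.65],
  [0, 0, 0, 0, 0, 0, 0.8],
  [0, 0, 0, 0, 0, 0, 1],
  [0, 0, 0, 0, 0, 0, 1],
  [0, 0, 0, 0, 0, 0, 1],
  [0, 0, 0, 0, 0, 0, 1],
])

```text
clock: 21.48
eef_pos: [0.4896, -0.1229, 0.1373]
orientation: [0.706, 0.029, 0.707, -0.029]
ft_force: [-0.2, -0.1, 0.7]
gripper_width: 0.0852
```

Emit:
drive_tool([
  [0, 0, 0, -1, 0, 0, 1],
  [0, 0, 0, -2, 0, 0, 1],
  [0, 0, 0, -3, 0, 0, 1],
  [0, 0, 0, -4, 0, 0, 1],
  [0, 0, 0, -4, 0, 0, 1],
  [0, 0, 0, -4, 0, 0, 1],
  [0, 0, 0, -3, 0, 0, 1],
  [0, 0, 0, -1, 0, 0, 1],
  [0, 0, 0, 0, 0, 0, 1],
  [0, 0, 0, 0, 0, 0, 1],
])

```text
clock: 22.32
eef_pos: [0.4892, -0.1229, 0.3573]
orientation: [0.707, 0.029, 0.706, -0.03]
ft_force: [0.7, -0.3, 0.3]
gripper_width: 0.0853
```

```bash
python3 - <<'E'
from h import *
rel((.433,.374),.25,1)
px,P,st=shot('wrist','w7.png')
def f(n,c,r,lo,hi):
    m=np.isfinite(P).all(2)&(np.hypot(P[...,0]-c[0],P[...,1]-c[1])<r)&(P[...,2]>lo)&(P[...,2]<hi)
    b=P[m]
    if len(b):print(n,len(b),b.min(0).round(3),b.max(0).round(3),(b.min(0)/2+b.max(0)/2).round(3))
f('spice',(.489,-.124),.04,.1,.14);f('salt',(.496,-.039),.04,.085,.12);f('tin',(.481,-.213),.05,.06,.08)
E
```

```text
clock 22.32 pos [ 0.489 -0.123  0.357] rot(deg) [-0.  0.  0.] shift in W axes cm [ 5.3 49.1 -9.7] in tool [ 5.3 49.  -9.7] F [ 0.7 -0.3  0.3] grip 0.0853
spice 1188 [ 0.467 -0.145  0.101] [ 0.512 -0.101  0.123] [ 0.49  -0.123  0.112]
salt 715 [ 0.481 -0.057  0.091] [ 0.515 -0.023  0.105] [ 0.498 -0.04   0.098]
tin 2057 [ 0.444 -0.252  0.06 ] [ 0.519 -0.177  0.074] [ 0.482 -0.214  0.067]
```

Spice jar seated. Now the timer.

Emit:
drive_tool([
  [0, 0, 0, 0, 3, -0.6, 1],
  [0, 0, 0, 0, 4, -0.8, 1],
  [0, 0, 0, 0, 4, -0.8, 1],
  [0, 0, 0, 0, 4, -0.8, 1],
  [0, 0, 0, 0, 4, -0.8, 1],
  [0, 0, 0, 0, 4, -0.8, 1],
  [0, 0, 0, 0, 4, -0.8, 1],
  [0, 0, 0, 0, 4, -0.8, 1],
  [0, 0, 0, 0, 4, -0.8, 1],
  [0, 0, 0, 0, 4, -0.8, 1],
])

```text
clock: 23.2
eef_pos: [0.443, 0.2735, 0.3551]
orientation: [0.705, 0.029, 0.708, -0.03]
ft_force: [-0.0, -0.1, 0.3]
gripper_width: 0.0854
```

Emit:
drive_tool([
  [0, 0, 0, 0, 4, -0.8, 1],
  [0, 0, 0, 1, 3.5, -0.7, 1],
  [0, 0, 0, 2, 2, -0.4, 1],
  [0, 0, 0, 2, 0.5, 0, 1],
  [0, 0, 0, 0.3, 0, 0, 1],
  [0, 0, 0, 0, 0, 0, 1],
  [0, 0, 0, 0, 0, 0, 1],
  [0, 0, 0, 0, 0, 0, 1],
])

```text
clock: 23.87
eef_pos: [0.4343, 0.3727, 0.305]
orientation: [0.707, 0.03, 0.706, -0.03]
ft_force: [0.2, -0.5, 0.1]
gripper_width: 0.085
```

```bash
python3 - <<'E'
from h import *
px,P,st=shot('wrist','w8.png')
m=np.isfinite(P).all(2)
b=P[m&(np.hypot(P[...,0]-.432,P[...,1]-.374)<.05)&(P[...,2]>.015)&(P[...,2]<.08)]
print(len(b),b.min(0).round(3),b.max(0).round(3),(b.min(0)/2+b.max(0)/2).round(3))
rel((.432,.374),.026,1)
E
```

```text
2102 [0.4   0.344 0.015] [0.464 0.405 0.068] [0.432 0.375 0.041]
clock 23.92 pos [0.434 0.373 0.305] rot(deg) [-0.1  0.1 -0. ] shift in W axes cm [22.5  0.1 -0.2] in tool [22.5  0.1 -0.3] F [-0.7  0.5  0.8] grip 0.0856
```

View pics/w8.png

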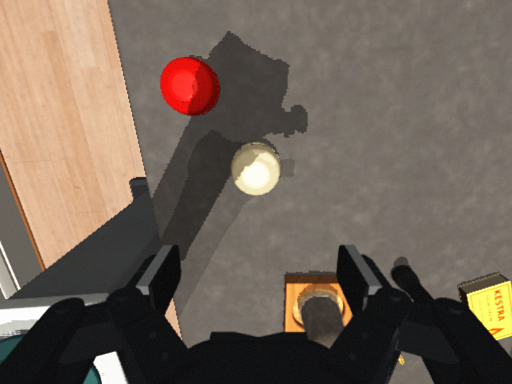

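The cream timer (256,169) is between the jaws' line; the red one (190,86) is well aside.

Emit:
drive_tool([
  [0, 0, 0, 1.5, 0.15, -0.2, 1],
  [0, 0, 0, 3, 0, 0, 1],
  [0, 0, 0, 3, 0, 0, 1],
  [0, 0, 0, 3, 0, 0, 1],
  [0, 0, 0, 3, 0, 0, 1],
  [0, 0, 0, 2, 0, 0, 1],
  [0, 0, 0, 1, 0, 0, 1],
  [0, 0, 0, 0, 0, 0, 1],
  [0, 0, 0, 0, 0, 0, 1],
], squeeze=25)

```text
clock: 24.67
eef_pos: [0.4324, 0.3753, 0.1404]
orientation: [0.707, 0.03, 0.706, -0.029]
ft_force: [-0.5, 0.7, 0.3]
gripper_width: 0.0853
```

```bash
python3 - <<'E'
from h import *
rel((.432,.3745),.027,1)
E
```

```text
clock 24.67 pos [0.432 0.375 0.14 ] rot(deg) [-0.1  0.1 -0.1] shift in W axes cm [ 5.9 -0.1 -0. ] in tool [ 5.9 -0.1 -0. ] F [-0.5  0.7  0.3] grip 0.0853
```

Emit:
drive_tool([
  [0, 0, 0, 1.2, 0, 0, 1],
  [0, 0, 0, 1.5, 0, 0, 1],
  [0, 0, 0, 1.5, 0, 0, 1],
  [0, 0, 0, 1.2, 0, 0, 1],
  [0, 0, 0, 0.5, 0, 0, 1],
  [0, 0, 0, 0, 0, 0, 1],
  [0, 0, 0, 0, 0, 0, 0.7],
  [0, 0, 0, 0, 0, 0, 0.5],
  [0, 0, 0, 0, 0, 0, 0.3],
  [0, 0, 0, 0, 0, 0, 0],
])

```text
clock: 25.5
eef_pos: [0.4321, 0.3757, 0.0815]
orientation: [0.707, 0.03, 0.706, -0.029]
ft_force: [-0.0, -0.6, 4.5]
gripper_width: 0.0629
```

Emit:
drive_tool([
  [0, 0, 0, 0, 0, 0, 0],
  [0, 0, 0, 0, 0, 0, 0],
  [0, 0, 0, 0, 0, 0, 0],
  [0, 0, 0, 0, 0, 0, 0],
])

```text
clock: 25.83
eef_pos: [0.4322, 0.3757, 0.0815]
orientation: [0.707, 0.03, 0.706, -0.029]
ft_force: [-0.3, -0.3, 6.7]
gripper_width: 0.0625
```

```bash
python3 - <<'E'
from h import *
rel((.481,-.213),.28,1)
E
```

```text
clock 25.83 pos [0.432 0.376 0.081] rot(deg) [-0.   0.1 -0.1] shift in W axes cm [-25.2 -58.3   9.7] in tool [-25.3 -58.2   9.8] F [-0.3 -0.3  6.7] grip 0.0625
```

Emit:
drive_tool([
  [0, 0, 0, -0.5, 0, 0, 0],
  [0, 0, 0, -1.5, 0, 0, 0],
  [0, 0, 0, -2.5, 0, 0, 0],
  [0, 0, 0, -3.2, 0, 0, 0],
  [0, 0, 0, -3.6, 0, 0, 0],
  [0, 0, 0, -3.6, 0, 0, 0],
  [0, 0, 0, -3.6, 0, 0, 0],
  [0, 0, 0, -3, 0, 0, 0],
  [0, 0, 0, -2, -1, 0.2, 0],
  [0, 0, 0, -0.7, -2, 0.4, 0],
])

```text
clock: 26.67
eef_pos: [0.4349, 0.3476, 0.3266]
orientation: [0.708, 0.03, 0.705, -0.026]
ft_force: [-0.3, 0.9, -0.2]
gripper_width: 0.0627
```

Emit:
drive_tool([
  [0, 0, 0, 0, -3, 0.5, 0],
  [0, 0, 0, 0, -3.5, 0.6, 0],
  [0, 0, 0, 0, -3.5, 0.6, 0],
  [0, 0, 0, 0, -3.5, 0.6, 0],
  [0, 0, 0, 0, -3.5, 0.6, 0],
  [0, 0, 0, 0, -3.5, 0.6, 0],
  [0, 0, 0, 0, -3.5, 0.6, 0],
  [0, 0, 0, 0, -3.5, 0.6, 0],
  [0, 0, 0, 0, -3.5, 0.6, 0],
  [0, 0, 0, 0, -3.5, 0.6, 0],
])

```text
clock: 27.5
eef_pos: [0.4649, -0.0057, 0.3227]
orientation: [0.707, 0.029, 0.706, -0.029]
ft_force: [0.3, 0.5, -0.9]
gripper_width: 0.0627
```

Emit:
drive_tool([
  [0, 0, 0, 0, -3.5, 0.6, 0],
  [0, 0, 0, 0, -3.5, 0.6, 0],
  [0, 0, 0, 0, -3.5, 0.6, 0],
  [0, 0, 0, 0, -3.5, 0.6, 0],
  [0, 0, 0, 0, -3, 0.5, 0],
  [0, 0, 0, 0, -2, 0.4, 0],
  [0, 0, 0, 0, -1, 0, 0],
  [0, 0, 0, 0, 0, 0, 0],
  [0, 0, 0, 0, 0, 0, 0],
  [0, 0, 0, 0, 0, 0, 0],
])

```text
clock: 28.33
eef_pos: [0.4818, -0.2039, 0.3224]
orientation: [0.706, 0.029, 0.707, -0.028]
ft_force: [0.3, 0.3, -0.8]
gripper_width: 0.0626
```

```bash
python3 - <<'E'
from h import *
rel((.481,-.213),.1,1)
px,P,st=shot('wrist','w9.png')
m=np.isfinite(P).all(2)
z=P[...,2]
b=P[m&(np.hypot(P[...,0]-.481,P[...,1]+.213)<.07)&(z>.15)&(z<.31)]
print('view of held',len(b),b.min(0).round(3) if len(b) else '',b.max(0).round(3) if len(b) else '')
E
```

```text
clock 28.33 pos [ 0.482 -0.204  0.322] rot(deg) [ 0.1 -0.  -0. ] shift in W axes cm [16.9 -0.9 -0. ] in tool [16.9 -0.9 -0. ] F [ 0.3  0.3 -0.8] grip 0.0626
view of held 21313 [ 0.417 -0.223  0.245] [ 0.547 -0.173  0.31 ]
```

View pics/w9.png

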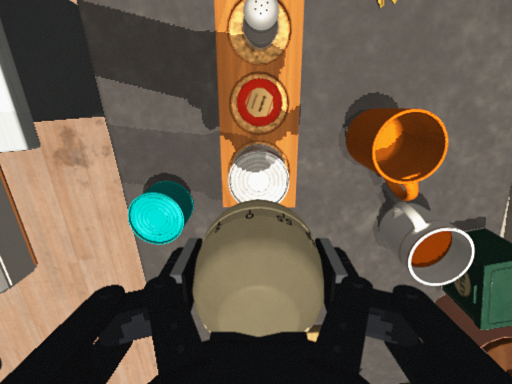

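Timer held upright (258,270); the tin's bare top is at (259,175). The tin, spice jar and salt are all in place.

Emit:
drive_tool([
  [0, 0, 0, 0.5, -0.85, 0, 0],
  [0, 0, 0, 2, 0, 0, 0],
  [0, 0, 0, 3, 0, 0, 0],
  [0, 0, 0, 3, 0, 0, 0],
  [0, 0, 0, 3, 0, 0, 0],
  [0, 0, 0, 2.2, 0, 0, 0],
  [0, 0, 0, 1.5, 0, 0, 0],
  [0, 0, 0, 0.8, 0, 0, 0],
  [0, 0, 0, 0, 0, 0, 0],
  [0, 0, 0, 0, 0, 0, 0],
])

```text
clock: 29.22
eef_pos: [0.4813, -0.2143, 0.1625]
orientation: [0.707, 0.029, 0.706, -0.029]
ft_force: [-0.1, 0.4, -0.6]
gripper_width: 0.0624
```

```bash
python3 - <<'E'
from h import *
rel((.4812,-.2123),.1,1)
E
```

```text
clock 29.22 pos [ 0.481 -0.214  0.163] rot(deg) [ 0.  0. -0.] shift in W axes cm [ 0.9  0.2 -0. ] in tool [ 0.9  0.2 -0. ] F [-0.1  0.4 -0.6] grip 0.0624
```

Emit:
drive_tool([
  [0, 0, 0, 0.3, 0.2, 0, 0],
  [0, 0, 0, 0.3, 0, 0, 0],
  [0, 0, 0, 0.15, 0, 0, 0],
  [0, 0, 0, 0.1, 0, 0, 0],
  [0, 0, 0, 0, 0, 0, 0],
  [0, 0, 0, 0, 0, 0, 0],
])

```text
clock: 29.72
eef_pos: [0.4812, -0.2126, 0.1541]
orientation: [0.707, 0.029, 0.706, -0.029]
ft_force: [0.1, -0.5, -1.2]
gripper_width: 0.0629
```

Emit:
drive_tool([
  [0, 0, 0, 0.1, 0, 0, 0],
  [0, 0, 0, 0, 0, 0, 0],
  [0, 0, 0, 0, 0, 0, 0],
])

```text
clock: 29.97
eef_pos: [0.4814, -0.2127, 0.1534]
orientation: [0.707, 0.029, 0.706, -0.03]
ft_force: [-1.3, 0.7, 5.7]
gripper_width: 0.0628
```

Contact (5.7 N). Release and lift.

Emit:
drive_tool([
  [0, 0, 0, 0, 0, 0, 0.8],
  [0, 0, 0, 0, 0, 0, 0.9],
  [0, 0, 0, 0, 0, 0, 1],
  [0, 0, 0, 0, 0, 0, 1],
  [0, 0, 0, 0, 0, 0, 1],
  [0, 0, 0, 0, 0, 0, 1],
])

```text
clock: 30.47
eef_pos: [0.4811, -0.2125, 0.1527]
orientation: [0.706, 0.029, 0.707, -0.029]
ft_force: [0.6, 0.7, -0.6]
gripper_width: 0.0853
```

Emit:
drive_tool([
  [0, 0, 0, -0.7, 0, 0, 1],
  [0, 0, 0, -1.5, 0, 0, 1],
  [0, 0, 0, -3, 0, 0, 1],
  [0, 0, 0, -3.5, 0, 0, 1],
  [0, 0, 0, -3.5, 0, 0, 1],
  [0, 0, 0, -3.5, 0, 0, 1],
  [0, 0, 0, -2.5, 0, 0, 1],
  [0, 0, 0, -1, 0, 0, 1],
  [0, 0, 0, 0, 0, 0, 1],
])

```text
clock: 31.22
eef_pos: [0.4821, -0.2127, 0.348]
orientation: [0.708, 0.028, 0.705, -0.03]
ft_force: [-0.1, 0.1, -0.2]
gripper_width: 0.0854
```

Emit:
drive_tool([
  [0, 0, 0, 0, -2, -1.5, 1],
  [0, 0, 0, 0, -3, -2, 1],
  [0, 0, 0, 0, -3, -2, 1],
  [0, 0, 0, 0, -3, -2, 1],
  [0, 0, 0, 0, -3, -1, 1],
  [0, 0, 0, 0, -2, -1, 1],
  [0, 0, 0, 0, 0, 0, 1],
  [0, 0, 0, 0, 0, 0, 1],
  [0, 0, 0, 0, 0, 0, 1],
])

```text
clock: 31.97
eef_pos: [0.3733, -0.363, 0.3435]
orientation: [0.706, 0.03, 0.707, -0.028]
ft_force: [0.0, 0.3, 0.4]
gripper_width: 0.0852
```

```bash
python3 - <<'E'
from h import *
px,Pt,st=shot('top','t10.png');_,Ps,_=shot('scene','s10.png')
P=np.concatenate([Pt.reshape(-1,3),Ps.reshape(-1,3)])
def f(n,c,r,lo,hi):
    b=P[(np.hypot(P[...,0]-c[0],P[...,1]-c[1])<r)&(P[...,2]>lo)&(P[...,2]<hi)]
    if len(b):print(n,len(b),b.min(0).round(3),b.max(0).round(3),(b.min(0)/2+b.max(0)/2).round(3))
f('timer',(.481,-.213),.05,.085,.16);f('tin',(.481,-.213),.05,.03,.07);f('spice',(.489,-.124),.035,.1,.14);f('salt',(.496,-.039),.035,.085,.13)
f('pepper',(.503,.046),.035,.14,.21);f('jar',(.509,.136),.045,.1,.16);f('mug',(.645,-.2),.08,.06,.12);f('torch',(.643,.176),.04,.05,.12)
print(st['clock'],st['eef_pos'],st['gripper_width'])
a=cv2.imread('pics/t10.png')[100:280,150:430];b=cv2.imread('pics/s10.png')[100:300,130:410]
cv2.imwrite('pics/c10.png',np.vstack([cv2.resize(a,(448,288)),cv2.resize(b,(448,310))]))
E
```

```text
timer 757 [ 0.445 -0.242  0.085] [ 0.51  -0.181  0.141] [ 0.478 -0.211  0.113]
tin 408 [ 0.439 -0.242  0.03 ] [ 0.514 -0.175  0.07 ] [ 0.476 -0.209  0.05 ]
spice 359 [ 0.463 -0.145  0.1  ] [ 0.511 -0.099  0.126] [ 0.487 -0.122  0.113]
salt 190 [ 0.477 -0.056  0.085] [ 0.515 -0.022  0.106] [ 0.496 -0.039  0.095]
pepper 479 [0.476 0.02  0.14 ] [0.527 0.07  0.185] [0.502 0.045 0.163]
jar 929 [0.474 0.102 0.1  ] [0.541 0.17  0.146] [0.508 0.136 0.123]
mug 855 [ 0.599 -0.276  0.06 ] [ 0.686 -0.137  0.106] [ 0.643 -0.207  0.083]
torch 213 [0.629 0.164 0.051] [0.657 0.19  0.109] [0.643 0.177 0.08 ]
31.9667 [ 0.37332023 -0.36295109  0.34350318] 0.08518193171559478
```

View pics/c10.png

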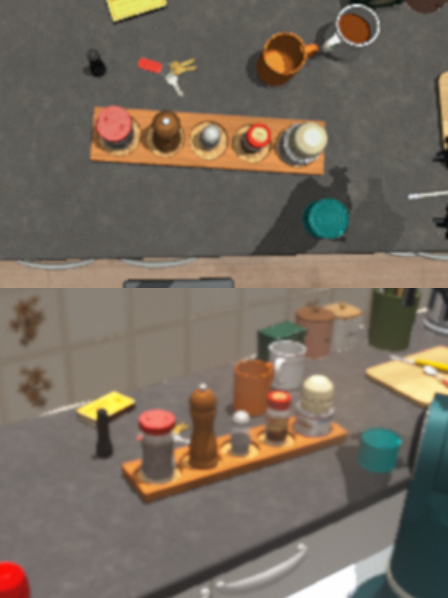

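Both views show the jar, mill, salt, spice jar, and tin with the timer in a row, all upright. The bystanders look untouched, so I hand in.

```bash
python3 -c "
from workcell import *
print(sign_off())"
```

```text
the job is handed in; nothing more can be done
None
```

The rack is filled as asked, and I handed the job in at about 32 s of the 122 s allowed. I placed the salt shaker in the centre well first, then the pepper mill beside the large jar, then the spice jar beside the tin, and finally the cream egg timer on the tin.

**Placement:** in the last camera check everything stood upright. The three well items were each within about 3 mm of the well's centre, at heights that mean they are fully seated. The timer was about 2–3 mm from the middle of the tin's top.

**Left alone:** the large jar, the mug and the torch measured the same as at the start. The keys looked undisturbed in the picture, but I did not measure them. The last check put the tin's centre 3–4 mm off its earlier reading; the timer hid part of it, so I take that as measurement error. The turquoise look-alike and the red timer were not touched.

**Robot:** the gripper was open and clear of everything. The highest wrist force I read was about 7 N, in readings taken at the end of each move.

**Disagreement:** the gripper read about 38 mm on the salt shaker, which is listed at 44 mm across. The grip held and the shaker stood correctly afterwards.

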